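# Seat the bead jar in its feeder and hold the shutter open

## Task

Pick up the pink bead jar, tip it over to about 40 degrees for about a second to loosen the beads and bring it back level, all clear of the table. Then push its foot all the way down into the feeder's socket, twist it a full quarter turn clockwise against the spring, and finish while still gripping it there, seated and upright, because it springs back when let go. Leave the blue jar and everything else on the table where it is.

Things in the scene. Friction and masses are not known exactly. Their poses are not given: they have to be found in the camera images.
- pink_jar_mid (a point): The loose bead jar with the PINK body, about 0.19 to 0.34 kg, 140 mm tall, standing on its foot. This point is on its axis, half-way up, 70 mm above its underside. z up its axis, x along its grip fin. Pink body round, 64 mm in diameter, from 40 mm below to 24 mm above this point; white lid on it, 67 mm in diameter, top 34 mm above this point. Half a turn gives the same jar.
- pink_jar_fin (a point): Centre of the pink jar's grip fin, 52 mm above pink_jar_mid, axes the same: an upright flat white fin on the lid, 50 mm long along x, 14 mm thick along y, 36 mm tall (from the lid's top, 18 mm below this point, to 18 mm above). It lies straight above the lugs.
- pink_jar: The same pink jar; origin at the centre of its underside, axes the same. Its foot: a white round spigot 32 mm in diameter, 30 mm tall, and at the spigot's bottom end two lugs that stick out along +x and -x, 52 mm from tip to tip, 10 mm wide, 8 mm tall.
- socket_mouth (a point): Centre of the feeder's socket mouth, on the metal top face, 60 mm above the table; z up. A round hole 36 mm across with two notches along +x and -x (marked by black dots), 56 mm from end to end, 14 mm wide; the plate is 12 mm thick. The jar goes in with its fin along x, either way round. After the quarter turn the fin lies along y, in line with the green dots.
- feeder: The feeder: a fixed white box 110 x 110 mm, 60 mm high with its metal top plate, outlet chute on its -x side; origin under the socket's centre, axes as the mouth's. Do not grasp it.
- plunger (a joint): How far the orange sprung rotor in the socket is pushed down, m. At 0 the jar's lugs rest on it 16 mm below the top face, still caught in the notches, unable to turn. At the stop, 0.010 (underside 26 mm below the top face), they are clear and can turn. Spring 4 N at 0, 12 N at the stop. Turned and not pushed, the lugs rise against the plate: 0.004.
- rotor (a joint): How far the rotor is turned CLOCKWISE seen from above, rad: 0 free, stop at 1.62. Small dogs on it take the lugs with 1.5 mm play each side, so it turns with the jar, against a twisting spring of up to 0.12 N m. Let go, it turns the jar back most of the way.
- blue_jar: A jar of the same shape and size with a BLUE body, not wanted; origin at the centre of its underside.
- dish: White bowl 72 mm wide, 22 mm high, in front of the feeder's outlet; origin at the centre of its underside.
- glue_gun: Rose glue gun lying on its side, 190 mm long, 40 mm high; origin under its barrel.
- hoop: Wooden hoop, 220 mm across, 30 mm high with its flowers, on the dark mat; origin at its centre.
- cup: White cup, 72 mm wide, 75 mm high; origin at the centre of its underside.
- tape_roll: Yellow tape roll, 80 mm wide, 24 mm high; origin at the centre of its underside.
- pliers: Red pliers lying flat, 150 mm long, 10 mm high; origin at the middle of its underside.
Not all that is in view belongs to the job. Leave any black look-alike of the pink_jar alone.

How it is judged:
By the outcome, as a careful person would: the job done as asked, in the order asked, and still so for the second after the job is handed in, while the arm keeps its last pose, push and grip.
It also fails if it takes over 58 s, if anything falls off the work surface, if the arm or the gripper's body presses on something with over 40 N, if the wrist force passes 120 N, or if a joint passes its speed limit or range.

## Robot

A 6-joint arm with a two-finger parallel gripper is mounted at the origin on the work surface. World frame = base frame: x ahead of the robot, y to its left, z up, the work surface at z = 0. Lengths are in mm, angles in degrees, forces in N, time in s.
With the tool pointing down it reaches from about 350 to 850 mm from the base axis. Payload 8.1 kg.
Tool frame: the origin (TCP) lies between the finger pads; the fingertips stand 17 mm ahead of it and the grasp point (between the pads) lies 2 mm behind it; z points along the fingers, y is the line along which they close (so a half turn about z gives the same grasp; the last joint's range is limited). The gripper opens to 85 mm and grips with 20 to 120 N. Pads are 22 mm wide; open, the fingers measure 114 mm over their backs; the gripper's body (76 mm by 85 mm) begins 54 mm behind the grasp point. The pads swing forward as they close: fully open they stand 13 mm farther back than shut.
Start: joints at [68.159, 7.471, 85.268, -0, 87.261, -4.893], TCP at [174.881, 573.953, 248.292] pointing down, gripper open.
Joint ranges: [-169.43, 169.43], [-51.17, 129.36], [1.28, 143.12], [-76.62, 256.62], [0, 156.53], [-152.29, 152.29]. Speed limits (degrees/s): [136.94, 136.94, 159.86, 180, 180, 180].

## Interface

Orientations are given as [roll, pitch, yaw] about the fixed x, y, z axes, in that order (R = Rz(yaw) Ry(pitch) Rx(roll)).
In Python, from bench import sense, snapshot, hand_in, trace, place_of gives the robot as it stands.
- The arm moves only by the shell command python3 -m handwheel 'ROWS' [FORCE]. ROWS is JSON, a list of rows, each a list of 7 numbers: the opening, from -1 (shut) to 1 (fully open), then the shift along the tool's x, y, z in cm, then the turn, a rotation vector about the tool's x, y, z in rad. A call has 1 to 12 rows; each row shifts and turns the commanded pose from where the row before left it, along the tool's axes as they then stand; what a row does not reach is not made up. A row lasts 1/12 s, in which the tool goes at most 41.7 mm and 7.16 degrees, less where a joint would pass 70% of its speed; a pose out of reach is approached as far as the arm can. A call with a gripper value outside its range is refused whole. The fingers move at their own pace and stop on an object; FORCE is the grip in N (left out, the last holds). Time passes only in rows, so rows that do not move let the fingers close. It gives the time, the measured TCP pose, the force, the opening and the grip force at its end, in the units of the state.
- sense(): the state, without advancing time (a new reading comes with each control period).
- snapshot(name): name is "scene" or "top" or "wrist"; returns a dict with "image" (480x640x3 uint8, red, green, blue), "intrinsics" (3x3 intrinsics, pixels), "R" (3x3) and "t" (3): a world point X has camera coordinates R X + t. Camera axes: x right, y down, z forward; pixel columns grow to the right and rows downward; lengths in mm; the calibration is good to about 2 mm. A picture is of the moment at which its call begins. There is no depth.
- hand_in(): hands the job in; it is judged then, once.
Trained networks look in a picture, given as the dict that the camera call returned (one of the last four; its "shot" number tells which), for a name from the list of things; names that differ only in an ending like _2 or _b are one class to them, and where a whole thing is asked for, a point or a joint stands for the part that bears it (a point fixed in the world has none). Each returns a list of dicts, best first, with "conf" (0 to 1); they miss things now and then, are a little off and sometimes report something else, mostly with a low value. They report only what shows in the picture. A call takes as long as a camera call. They do not tell look-alikes from the thing itself.
- trace(picture, query): "pixels" (480x640 bool, what is visible of it).
- place_of(picture, query): "location" ([x, y, z] in mm, in world coordinates, good to about 4 mm: a listed point, or the origin of a listed thing).
The state is a dict: "time": time; "joint_pos": joint angles; "qd": joint speeds; "joint_efforts": joint torques, N m; "tool_pos": TCP position; "tcp_rot": TCP orientation; "ft_force": force on the tool from outside, world axes, zero at the start; "wrist_torque": the same for the moment, N m; "finger_gap": finger opening in mm; "grip_force": force on a finger pad.
Only numpy, scipy, OpenCV 4.12 (cv2) and the standard library are available. Lean on these libraries where they do the work, as an engineer would, in place of code of your own. Each camera call takes 0.05 s, during which the arm holds its last target. There are 200 camera calls.

## Working session

There is one attempt and no reset: what is moved stays moved. The work goes in short steps, Python scripts to look and compute and a shell command to move; the robot and the scene stay as the last step left them, time stands still between calls to the robot, and variables do not carry over. Pictures are saved under pics/ and viewed, at most 10 in all, crops included, and the job is handed in when it is done.

```bash
mkdir -p pics; python3 - <<'E'
from bench import *
import cv2,numpy as np
s=sense();print({k:np.round(v,3) for k,v in s.items()})
for n in("scene","top"):
    p=snapshot(n);cv2.imwrite(f"pics/{n}0.png",p["image"][:,:,::-1])
    for q in("pink_jar_fin","pink_jar_mid","pink_jar","socket_mouth","feeder","blue_jar","dish","cup"):
        print(n,q,[(np.round(d["location"],1).tolist(),round(d["conf"],2)) for d in place_of(p,q)[:3]])
E
```

```text
{'time': np.float64(0.0), 'joint_pos': array([68.159,  7.516, 85.329,  0.   , 87.262, -4.892]), 'qd': array([-0.037, -0.032,  0.022, -0.051,  0.056, -0.065]), 'joint_efforts': array([-0.0000e+00, -5.6940e+01, -5.0055e+01,  0.0000e+00,  1.5000e-02,
       -0.0000e+00]), 'tool_pos': array([174.69 , 573.467, 247.244]), 'tcp_rot': array([-1.79894e+02, -9.00000e-03,  1.63051e+02]), 'ft_force': array([ 0.373, -0.06 , -0.378]), 'wrist_torque': array([-0.019, -0.006,  0.025]), 'grip_force': np.float64(0.0), 'finger_gap': np.float64(85.609)}
scene pink_jar_fin [([571.2, 96.8, 122.7], 0.65), ([435.0, 175.4, 122.1], 0.62), ([557.6, 211.5, 124.0], 0.57)]
scene pink_jar_mid [([555.8, 209.2, 67.6], 0.93), ([572.8, 92.5, 69.8], 0.74), ([441.1, 178.3, 70.1], 0.69)]
scene pink_jar [([571.4, 95.7, 3.2], 0.95), ([434.8, 173.0, -3.1], 0.74), ([556.0, 207.4, -1.7], 0.71)]
scene socket_mouth [([508.1, -205.0, 60.5], 0.76)]
scene feeder [([505.9, -215.6, 1.0], 0.84)]
scene blue_jar [([448.2, 327.4, -3.4], 0.61)]
scene dish [([374.6, -208.1, 1.6], 0.81)]
scene cup [([665.4, 346.9, 0.1], 0.88)]
top pink_jar_fin [([569.2, 95.3, 120.4], 0.66), ([556.1, 209.4, 119.2], 0.65), ([437.7, 175.3, 117.8], 0.58)]
top pink_jar_mid [([558.4, 208.3, 67.4], 0.85), ([664.2, 342.9, -1.7], 0.73), ([572.6, 94.6, 72.1], 0.69)]
top pink_jar [([436.5, 175.8, -0.6], 0.94), ([557.2, 210.8, -3.7], 0.87), ([568.8, 97.5, 0.4], 0.64)]
top socket_mouth [([504.3, -207.8, 61.2], 0.56)]
top feeder [([504.3, -211.6, -0.5], 0.83)]
top blue_jar [([441.3, 327.4, -3.1], 0.66)]
top dish [([378.4, -208.1, 0.2], 0.6)]
top cup [([661.3, 343.6, -1.0], 0.86)]
```

View pics/scene0.png

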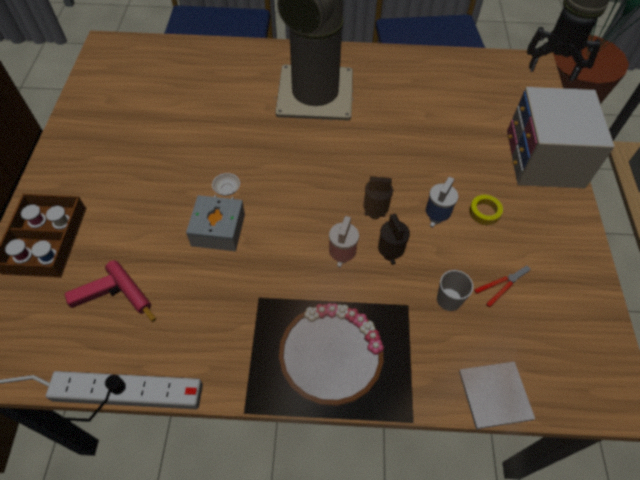

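View pics/top0.png

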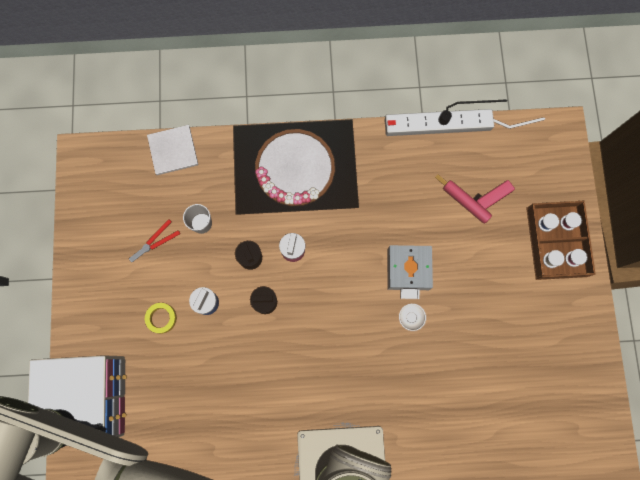

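The pink jar is at scene px (343,242) and top px (292,246), which is about (571, 95). The black look-alikes are at about (556,209) and (437,175). The feeder is at top px (410,267), with black dots above and below, so its x runs along world x. I'll move above the pink jar and look with the wrist camera.

```bash
cat > h.py <<'E'
from bench import *
import cv2,numpy as np
from scipy.spatial.transform import Rotation as Ro
def pose():
    s=sense();return np.array(s["tool_pos"]),Ro.from_euler('xyz',s["tcp_rot"],degrees=True)
def delta(target,yaw=None,down=True):
    "tool-frame shift (cm) and rotvec from the measured pose to target"
    t,R=pose();d=R.inv().apply(np.array(target)-t)/10
    r=np.zeros(3)
    if yaw is not None: r=(R.inv()*Ro.from_euler('xyz',[180,0,yaw],degrees=True)).as_rotvec()
    print("shift cm",d.round(2),"rot",r.round(4))
def onplane(p,uv,z):
    "pixels to world points at height z"
    n=cv2.undistortPoints(np.float32(uv).reshape(-1,1,2),np.array(p["intrinsics"],float),None).reshape(-1,2)
    R=np.array(p["R"]);c=-R.T@np.array(p["t"])
    d=np.c_[n,np.ones(len(n))]@R
    return c+d*((z-c[2])/d[:,2])[:,None]
def proj(p,X):
    uv=cv2.projectPoints(np.float64(X).reshape(-1,1,3),cv2.Rodrigues(np.array(p["R"]))[0],np.float64(p["t"]),np.array(p["intrinsics"],float),None)[0]
    return uv.reshape(-1,2)
E
R='[1,-2.6,-1.7,-0.25,0,0,0]'; python3 -m handwheel '[[1,-2.6,-1.7,-0.25,0,0,0],[1,-2.6,-1.7,-0.25,0,0,0],[1,-2.6,-1.7,-0.25,0,0,0],[1,-2.6,-1.7,-0.25,0,0,0],[1,-2.6,-1.7,-0.25,0,0,0],[1,-2.6,-1.7,-0.25,0,0,0],[1,-2.6,-1.7,-0.25,0,0,0],[1,-2.6,-1.7,-0.25,0,0,0],[1,-2.6,-1.7,-0.25,0,0,0],[1,-2.6,-1.7,-0.25,0,0,0]]'
python3 -m handwheel '[[1,-2.6,-1.7,-0.25,0,0,0],[1,-2.6,-1.7,-0.25,0,0,0],[1,-2.6,-1.7,-0.25,0,0,0],[1,-2.6,-1.7,-0.25,0,0,0],[1,-2.6,-1.7,-0.25,0,0,0],[1,-2.6,-1.7,-0.25,0,0,0],[1,-2.6,-1.7,-0.25,0,0,0],[1,-2.6,-1.7,-0.25,0,0,0],[1,-2.6,-1.7,-0.25,0,0,0],[1,-2.6,-1.7,-0.25,0,0,0],[1,0,0,0,0,0,0],[1,0,0,0,0,0,0]]'
python3 - <<'E'
from h import *
p=snapshot("wrist");cv2.imwrite("pics/w1.png",p["image"][:,:,::-1])
print("cam",(-np.array(p["R"]).T@p["t"]).round(1))
for q in("pink_jar_fin","pink_jar_mid"):print(q,[(np.round(d["location"],1).tolist(),round(d["conf"],2)) for d in place_of(p,q)[:3]])
E
```

```text
time: 1.73
tool_pos: [374.8, 334.3, 273.7]
tcp_rot: [180.0, 0.0, 163.1]
ft_force: [0.9, 0.9, -0.3]
finger_gap: 85.3
grip_force: 0.0
time: 2.73
tool_pos: [573.9, 95.7, 298.1]
tcp_rot: [-180.0, -0.0, 162.9]
ft_force: [0.4, 1.0, -0.4]
finger_gap: 85.7
grip_force: 0.0
cam [494.5 119.8 424.3]
pink_jar_fin [([573.4, 99.4, 122.8], 0.72), ([556.2, 209.2, 120.0], 0.58), ([573.8, 96.0, 1.4], 0.35)]
pink_jar_mid [([556.0, 207.0, 70.6], 0.68)]
```

View pics/w1.png

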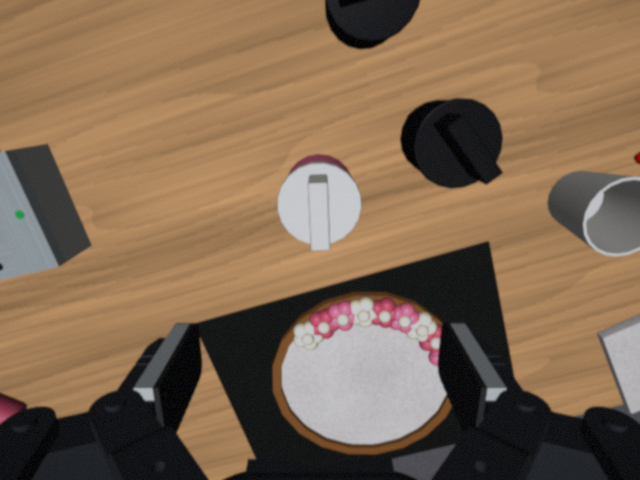

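The wrist view shows the pink jar: lid centred at about (319,203), fin top face from (318,183) to (320,250). The fin is nearly along tool x.

```bash
python3 - <<'E'
from h import *
p=snapshot("wrist");im=p["image"];hsv=cv2.cvtColor(im,cv2.COLOR_RGB2HSV)
a=onplane(p,[[318.5,183],[320.5,250]],140);print("fin top ends",a.round(1),"mid",a.mean(0).round(1),"len",np.linalg.norm(a[1]-a[0]),"yaw",np.degrees(np.arctan2(*(a[1]-a[0])[[1,0]])))
print("lid c",onplane(p,[[319.5,203]],104).round(1))
c=cv2.resize(im[150:270,250:390],None,fx=5,fy=5,interpolation=cv2.INTER_CUBIC);cv2.imwrite("pics/w1c.png",c[:,:,::-1])
E
```

```text
fin top ends [[545.9 105.2 140. ]
 [593.2  92.3 140. ]] mid [569.6  98.8 140. ] len 48.99254140211876 yaw -15.279021457522477
lid c [[568.   99.3 104. ]]
```

View pics/w1c.png

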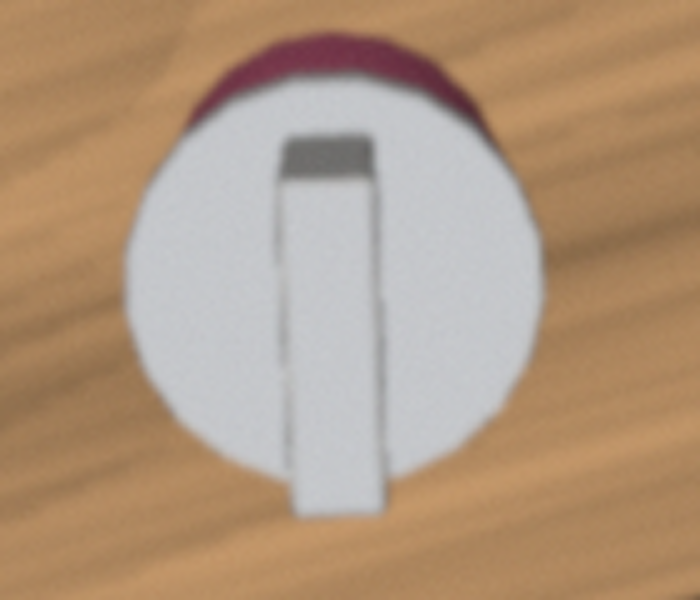

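The crop shows the fin's centre line from px (315.6,185.6) to (318,253.2), and the lid centre at (317,205.5).

```bash
python3 - <<'E'
from h import *
p=snapshot("wrist")
a=onplane(p,[[315.6,185.6],[318,253.2]],140);m=a.mean(0);print(m.round(1),np.linalg.norm(a[1]-a[0]),"yaw",np.degrees(np.arctan2(*(a[1]-a[0])[[1,0]])))
l=onplane(p,[[317,205.5]],104)[0];print(l)
y=np.degrees(np.arctan2(*(a[0]-a[1])[[1,0]]))
print(y);delta([*((m+l)/2)[:2],160],y);delta([*((m+l)/2)[:2],126],y)
E
```

```text
[571.1  96.5 140. ] 49.68567917349545 yaw -15.061779361025469
[569.35459314  96.99976023 104.        ]
164.93822063897454
shift cm [ 0.2  -0.2  13.83] rot [ 0.0002 -0.0001 -0.0316]
shift cm [ 0.2  -0.2  17.23] rot [ 0.0002 -0.0001 -0.0316]
```

```bash
python3 -m handwheel '[[1,0.2,-0.2,2,0,0,-0.0316],[1,0,0,2,0,0,0],[1,0,0,2,0,0,0],[1,0,0,2,0,0,0],[1,0,0,2,0,0,0],[1,0,0,2,0,0,0],[1,0,0,2,0,0,0],[1,0,0,2,0,0,0],[1,0,0,1,0,0,0],[1,0,0,0.4,0,0,0],[1,0,0,0,0,0,0],[1,0,0,0,0,0,0]]'
python3 -m handwheel '[[0,0,0,0,0,0,0],[-0.3,0,0,0,0,0,0],[-0.6,0,0,0,0,0,0],[-0.7,0,0,0,0,0,0],[-0.8,0,0,0,0,0,0],[-1,0,0,0,0,0,0],[-1,0,0,0,0,0,0],[-1,0,0,0,0,0,0],[-1,0,0,0,0,0,0],[-1,0,0,0,0,0,0]]' 80
```

```text
time: 3.98
tool_pos: [571.2, 96.1, 125.4]
tcp_rot: [180.0, 0.1, 164.9]
ft_force: [0.1, -0.0, 0.8]
finger_gap: 85.8
grip_force: 0.0
time: 4.82
tool_pos: [571.0, 95.8, 124.7]
tcp_rot: [180.0, 0.0, 164.9]
ft_force: [-0.3, -0.4, 3.9]
finger_gap: 12.8
grip_force: 78.4
```

```bash
python3 -m handwheel '[[-1,0,0,-0.5,0,0,0],[-1,0,0,-1,0,0,0],[-1,0,0,-2,0,0,0],[-1,0,0,-2,0,0,0],[-1,0,0,-2,0,0,0],[-1,0,0,-2,0,0,0],[-1,0,0,-2,0,0,0],[-1,0,0,-2,0,0,0],[-1,0,0,-2,0,0,0],[-1,0,0,-1,0,0,0],[-1,0,0,-0.5,0,0,0],[-1,0,0,0,0,0,0]]'
python3 -m handwheel '[[-1,0,0,0,0.04,0,0],[-1,0,0,0,0.08,0,0],[-1,0,0,0,0.08,0,0],[-1,0,0,0,0.08,0,0],[-1,0,0,0,0.08,0,0],[-1,0,0,0,0.08,0,0],[-1,0,0,0,0.08,0,0],[-1,0,0,0,0.08,0,0],[-1,0,0,0,0.06,0,0],[-1,0,0,0,0.04,0,0],[-1,0,0,0,0,0,0]]'; python3 - <<'E'
from h import *
p=snapshot("wrist");q=snapshot("scene")
cv2.imwrite("pics/tilt.png",cv2.resize(np.hstack([p["image"],q["image"]]),(800,300))[:,:,::-1])
_,R=pose();print("tilt",np.degrees(np.arccos(-R.as_matrix()[2,2])),sense()["finger_gap"])
E
```

```text
time: 5.82
tool_pos: [571.0, 95.9, 295.4]
tcp_rot: [180.0, 0.1, 164.9]
ft_force: [0.5, -0.8, -2.2]
finger_gap: 12.8
grip_force: 77.9
time: 6.73
tool_pos: [569.6, 96.7, 290.2]
tcp_rot: [-139.6, -0.3, 165.0]
ft_force: [-0.3, 0.2, -2.2]
finger_gap: 12.9
grip_force: 78.4
tilt 40.12280467587724 13.15516387876612
```

View pics/tilt.png

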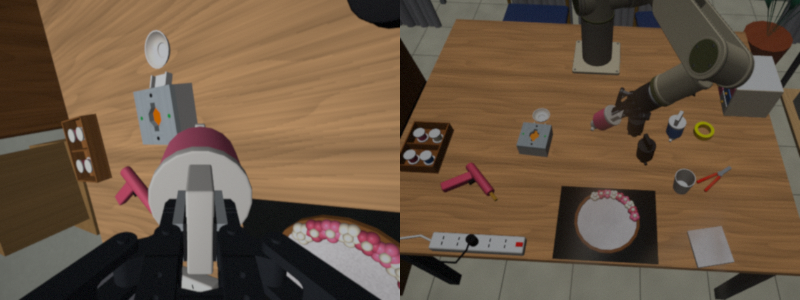

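The jar is held firmly and tipped 40° with its foot toward the feeder, clear of everything. I'll hold it there for a second, then bring it level.

```bash
python3 -m handwheel '[[-1,0,0,0,0,0,0],[-1,0,0,0,0,0,0],[-1,0,0,0,0,0,0],[-1,0,0,0,0,0,0],[-1,0,0,0,0,0,0],[-1,0,0,0,0,0,0],[-1,0,0,0,0,0,0],[-1,0,0,0,0,0,0],[-1,0,0,0,0,0,0],[-1,0,0,0,0,0,0]]'
python3 -m handwheel '[[-1,0,0,0,-0.04,0,0],[-1,0,0,0,-0.08,0,0],[-1,0,0,0,-0.08,0,0],[-1,0,0,0,-0.08,0,0],[-1,0,0,0,-0.08,0,0],[-1,0,0,0,-0.08,0,0],[-1,0,0,0,-0.08,0,0],[-1,0,0,0,-0.08,0,0],[-1,0,0,0,-0.06,0,0],[-1,0,0,0,-0.04,0,0],[-1,0,0,0,0,0,0],[-1,0,0,0,0,0,0]]'; python3 - <<'E'
from h import *
p=snapshot("top");im=p["image"]
cv2.imwrite("pics/feed.png",cv2.resize(im[237:299,380:442],None,fx=9,fy=9,interpolation=cv2.INTER_CUBIC)[:,:,::-1])
print(sense()["joint_pos"].round(1))
delta([506,-207,270],180)
E
```

```text
time: 7.67
tool_pos: [570.7, 95.9, 294.3]
tcp_rot: [-139.9, -0.0, 164.9]
ft_force: [-0.6, -0.5, -2.4]
finger_gap: 12.9
grip_force: 78.4
time: 8.67
tool_pos: [570.5, 94.9, 294.4]
tcp_rot: [-179.9, 0.0, 164.8]
ft_force: [0.4, -0.2, -2.5]
finger_gap: 13.0
grip_force: 78.3
[  4.5   3.3  84.9  -0.1  91.8 -70.4]
shift cm [ -1.69 -30.88   2.48] rot [-0.0017 -0.0004 -0.2647]
```

View pics/feed.png

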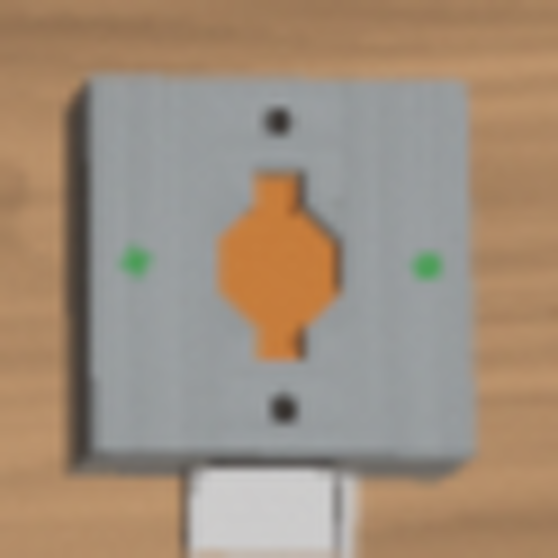

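The top crop shows the feeder dots: black at (278,122) and (284,409), green at (136,262) and (428,266). So its yaw is about 1°.

```bash
python3 -m handwheel '[[-1,0,0,0,0,0,-0.088],[-1,0,0,0,0,0,-0.088],[-1,0,0,0,0,0,-0.089]]'
python3 -m handwheel '[[-1,0.54,-2.5,0.2,0,0,0],[-1,0.54,-2.5,0.2,0,0,0],[-1,0.54,-2.5,0.2,0,0,0],[-1,0.54,-2.5,0.2,0,0,0],[-1,0.54,-2.5,0.2,0,0,0],[-1,0.54,-2.5,0.2,0,0,0],[-1,0.54,-2.5,0.2,0,0,0],[-1,0.54,-2.5,0.2,0,0,0],[-1,0.54,-2.5,0.2,0,0,0],[-1,0.54,-2.5,0.2,0,0,0],[-1,0.54,-2.5,0.2,0,0,0],[-1,0.54,-2.5,0.2,0,0,0]]'
python3 -m handwheel '[[-1,0,0,0,0,0,0],[-1,0,0,0,0,0,0]]'
python3 - <<'E'
from h import *
p=snapshot("top")
c=np.float32([[278,122],[284,409],[136,262],[428,266]]);uv=(c+.5)/9-.5+[380,237]
a=onplane(p,uv,60);print("top dots",a.round(1).tolist(),a.mean(0))
print("yaw",[np.degrees(np.arctan2(d[1],d[0])).round(2) for d in (a[0]-a[1],a[2]-a[3])],np.linalg.norm(a[0]-a[1]))
w=snapshot("wrist");cv2.imwrite("pics/w2.png",w["image"][:,:,::-1])
print("pred px",proj(w,a).round(1).tolist())
print("wrist mouth",[(np.round(d["location"],1).tolist(),round(d["conf"],2)) for d in place_of(w,"socket_mouth")])
print("fin",[(np.round(d["location"],1).tolist(),round(d["conf"],2)) for d in place_of(w,"pink_jar_fin")],pose()[0],sense()["joint_pos"].round(1))
E
```

```text
time: 8.97
tool_pos: [570.6, 96.5, 293.9]
tcp_rot: [-179.9, -0.1, -179.6]
ft_force: [0.1, -0.1, -2.2]
finger_gap: 12.9
grip_force: 78.3
time: 9.97
tool_pos: [506.0, -204.8, 269.9]
tcp_rot: [-180.0, -0.1, -179.9]
ft_force: [0.6, 0.4, -2.0]
finger_gap: 12.6
grip_force: 78.6
time: 10.13
tool_pos: [505.9, -204.8, 269.7]
tcp_rot: [-180.0, -0.1, 180.0]
ft_force: [0.1, 0.9, -2.8]
finger_gap: 12.7
grip_force: 78.9
top dots [[549.7, -211.8, 60.0], [466.1, -206.3, 60.0], [511.0, -167.3, 60.0], [505.2, -251.4, 60.0]] [ 507.96605086 -209.19949421   60.        ]
yaw [np.float64(-3.81), np.float64(86.07)] 83.7881690241779
pred px [[310.4, 253.8], [316.7, 155.3], [363.7, 210.1], [262.0, 203.3]]
wrist mouth [([504.3, -209.8, 64.4], 0.77)]
fin [([508.8, -201.2, 264.6], 0.72), ([507.3, -205.8, 145.7], 0.42)] [ 506.55696655 -203.15712924  270.30312271] [ -27.2   -1.4   92.2   -0.    89.3 -117.4]
```

View pics/w2.png

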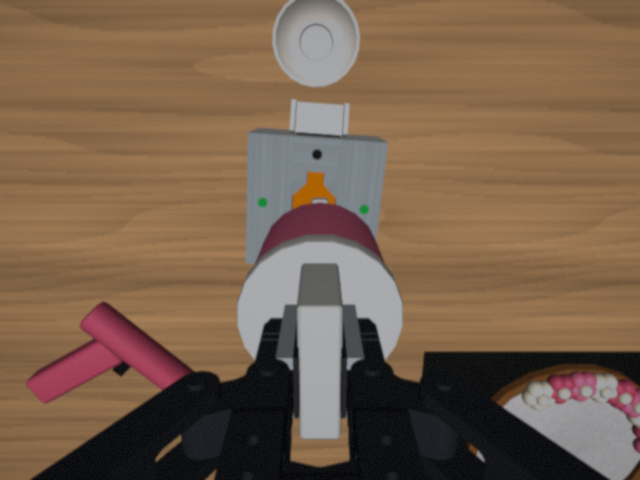

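The wrist picture shows the near black dot at (317,154) and green dots at (262.5,202.5) and (364,209.5), matching the prediction. The held jar is upright, with fin top edges at rows 304 and 438.

```bash
python3 - <<'E'
from h import *
w=snapshot("wrist");t,R=pose();print(t)
a=onplane(w,[[317,154],[262.5,202.5],[364,209.5]],60);print("dots",a.round(1).tolist(),"green mid",a[1:].mean(0).round(1))
g=a[2]-a[1];print("yaw",np.degrees(np.arctan2(g[1],g[0]))-90, np.linalg.norm(g))
print("black->centre",a[0]+42*np.array([g[1],-g[0],0])/np.linalg.norm(g))
zt=t[2]+15
f=onplane(w,[[318.5,304],[319,438]],zt);print("fin ends",f.round(1).tolist(),f.mean(0).round(1),np.linalg.norm(f[0]-f[1]))
l=onplane(w,[[320,300]],t[2]-21);
im=w["image"];cv2.imwrite("pics/w2c.png",cv2.resize(im[140:450,230:410],None,fx=1.9,fy=1.9,interpolation=cv2.INTER_CUBIC)[:,:,::-1])
E
```

```text
[ 506.5343219  -203.18641245  270.35052468]
dots [[465.7, -205.3, 60.0], [505.2, -250.2, 60.0], [511.0, -166.3, 60.0]] green mid [ 508.1 -208.3   60. ]
yaw -3.9463350967328097 84.14339736197795
black->centre [ 507.57512163 -208.17411597   60.        ]
fin ends [[481.3, -203.8, 285.4], [531.3, -203.6, 285.4]] [ 506.3 -203.7  285.4] 50.03819189824099
```

View pics/w2c.png

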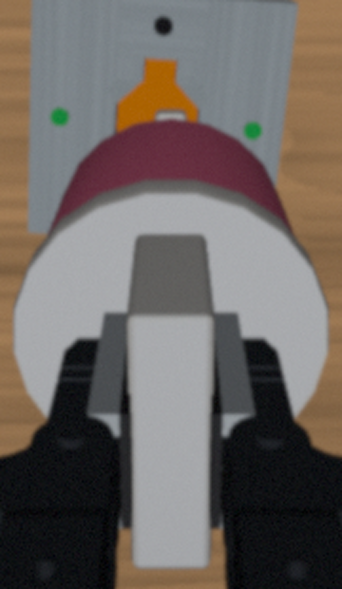

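```bash
python3 -c "
from h import *
delta([508.1,-208.2,198],176.1)"
```

```text
shift cm [-0.16 -0.5   7.24] rot [-0.0001 -0.0002  0.0706]
```

```bash
python3 -m handwheel '[[-1,-0.16,-0.5,0.5,0,0,0.0706],[-1,0,0,1.5,0,0,0],[-1,0,0,1.5,0,0,0],[-1,0,0,1.5,0,0,0],[-1,0,0,1.5,0,0,0],[-1,0,0,0.7,0,0,0],[-1,0,0,0,0,0,0],[-1,0,0,0,0,0,0]]'
python3 - <<'E'
from h import *
T=[]
for i in range(6):
    w=snapshot("wrist");T.append(pose()[0])
T=np.array(T);print(T.round(1).tolist(),T.mean(0).round(2))
print(sense()["tcp_rot"])
a=np.array([[465.9,-205.3,60],[505.2,-250.5,60],[511,-166.6,60]]);print(proj(w,a).round(1).tolist())
print("cam",(-np.array(w["R"]).T@w["t"]))
cv2.imwrite("pics/w3.png",cv2.resize(w["image"][60:460,200:440],None,fx=1.5,fy=1.5,interpolation=cv2.INTER_CUBIC)[:,:,::-1])
E
```

```text
time: 11.05
tool_pos: [507.8, -208.8, 198.5]
tcp_rot: [180.0, -0.0, 176.0]
ft_force: [0.3, -0.6, -2.2]
finger_gap: 12.9
grip_force: 78.8
[[508.2, -209.1, 199.3], [508.4, -209.3, 199.7], [508.5, -209.5, 199.8], [508.5, -209.5, 199.7], [508.3, -209.5, 199.5], [508.2, -209.5, 199.3]] [ 508.36 -209.4   199.54]
[-1.79960607e+02  8.56628766e-02  1.75999786e+02]
[[321.8, 165.0], [258.1, 229.0], [384.5, 228.8]]
cam [ 425.21283986 -203.97089202  325.585981  ]
```

View pics/w3.png

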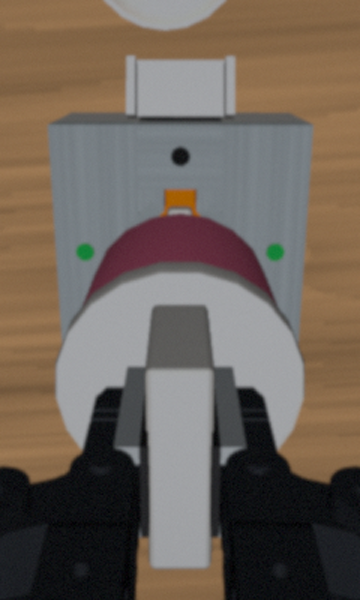

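The near black dot is at px (320,164), the greens at (256.7,228) and (383.3,228), and the fin is centred at column ~319.8. It looks aligned; I'll check the numbers.

```bash
python3 - <<'E'
from h import *
w=snapshot("wrist");t,R=pose();k=lambda u,v:[200+(u+.5)/1.5-.5,60+(v+.5)/1.5-.5]
a=onplane(w,[k(180,156),k(85,252),k(275,252)],60);c=a[1:].mean(0);print(a.round(1).tolist(),"mouth",c.round(1))
g=a[2]-a[1];print("yaw",np.degrees(np.arctan2(g[1],g[0]))-90,"from black",(a[0]+42*np.array([g[1],-g[0],0])/np.linalg.norm(g)).round(1))
f=onplane(w,[k(179,368),k(180,568)],t[2]+15);print(f.round(1).tolist(),np.linalg.norm(f[0]-f[1]));print("jar",f.mean(0).round(1),t)
print("d tool cm",R.inv().apply(c-f.mean(0))/10)
E
```

```text
[[464.9, -206.4, 60.0], [504.1, -251.4, 60.0], [510.0, -167.4, 60.0]] mouth [ 507.1 -209.4   60. ]
yaw -4.021676079963598 from black [ 506.8 -209.4   60. ]
[[483.5, -208.1, 214.0], [533.4, -211.4, 214.0]] 50.057143969694266
jar [ 508.5 -209.8  214. ] [ 508.0545345  -209.43173154  199.03374427]
d tool cm [ 0.15899555  0.03424274 15.40320396]
```

```bash
python3 -m handwheel '[[-1,0.1,0,0.5,0,0,0],[-1,0,0,0.5,0,0,0],[-1,0,0,0.5,0,0,0],[-1,0,0,0,0,0,0]]'; python3 -m handwheel '[[-1,0,0,0.3,0,0,0],[-1,0,0,0.3,0,0,0],[-1,0,0,0,0,0,0]]';  python3 -m handwheel '[[-1,0,0,0.3,0,0,0],[-1,0,0,0.3,0,0,0],[-1,0,0,0,0,0,0]]'
```

```text
time: 11.73
tool_pos: [505.8, -208.7, 181.4]
tcp_rot: [179.9, -0.1, 176.0]
ft_force: [-0.5, -0.0, -2.3]
finger_gap: 12.8
grip_force: 79.0
time: 11.98
tool_pos: [506.4, -209.0, 176.5]
tcp_rot: [180.0, -0.1, 176.0]
ft_force: [0.5, -0.3, -3.1]
finger_gap: 12.8
grip_force: 79.0
time: 12.23
tool_pos: [506.5, -209.0, 170.6]
tcp_rot: [180.0, -0.0, 176.0]
ft_force: [0.0, -0.1, -3.5]
finger_gap: 12.9
grip_force: 79.0
```

```bash
python3 -m handwheel '[[-1,0,0,0.3,0,0,0],[-1,0,0,0.3,0,0,0],[-1,0,0,0,0,0,0]]' 110; python3 -m handwheel '[[-1,0,0,0.3,0,0,0],[-1,0,0,0.2,0,0,0],[-1,0,0,0,0,0,0]]';python3 -m handwheel '[[-1,0,0,0.1,0,0,0],[-1,0,0,0.1,0,0,0],[-1,0,0,0,0,0,0]]'
```

```text
time: 12.48
tool_pos: [506.9, -209.3, 165.3]
tcp_rot: [-180.0, 0.0, 176.0]
ft_force: [-0.3, -0.8, 3.4]
finger_gap: 12.9
grip_force: 109.8
time: 12.73
tool_pos: [507.1, -209.4, 160.8]
tcp_rot: [-180.0, 0.1, 176.0]
ft_force: [-0.7, 0.4, 7.6]
finger_gap: 12.6
grip_force: 110.4
time: 12.98
tool_pos: [507.3, -209.4, 159.2]
tcp_rot: [-180.0, 0.1, 176.0]
ft_force: [-1.9, 0.6, 8.4]
finger_gap: 12.5
grip_force: 110.4
```

```bash
python3 -m handwheel '[[-1,0,0,0.1,0,0,0],[-1,0,0,0,0,0,0],[-1,0,0,0,0,0,0]]';python3 -m handwheel '[[-1,0,0,0.1,0,0,0],[-1,0,0,0,0,0,0],[-1,0,0,0,0,0,0]]'
```

```text
time: 13.23
tool_pos: [507.4, -209.5, 158.6]
tcp_rot: [-180.0, 0.1, 176.0]
ft_force: [-2.4, 1.1, 8.8]
finger_gap: 12.6
grip_force: 110.8
time: 13.48
tool_pos: [507.7, -209.6, 158.6]
tcp_rot: [-179.9, 0.2, 176.0]
ft_force: [-3.5, 2.3, 14.7]
finger_gap: 12.6
grip_force: 111.7
```

```bash
python3 -m handwheel '[[-1,0,0,0.05,0,0,0.05],[-1,0,0,0,0,0,0.1],[-1,0,0,0,0,0,0.1],[-1,0,0,0,0,0,0.1],[-1,0,0,0,0,0,0.05],[-1,0,0,0,0,0,0]]'; python3 -c "
from h import *
s=sense();print(s['wrist_torque'],s['ft_force'])"
```

```text
time: 13.98
tool_pos: [507.8, -209.8, 158.6]
tcp_rot: [-180.0, 0.2, 152.9]
ft_force: [-4.4, 1.4, 16.2]
finger_gap: 12.5
grip_force: 112.0
[0.50549001 1.16442464 0.06854076] [-4.39136094  1.43146084 16.20369769]
```

```bash
python3 -m handwheel '[[-1,0.05,0,0,0,0,0.05],[-1,0,0,0,0,0,0.1],[-1,0,0,0,0,0,0.1],[-1,0,0,0,0,0,0.1],[-1,0,0,0,0,0,0.1],[-1,0,0,0,0,0,0.1],[-1,0,0,0,0,0,0.05],[-1,0,0,0,0,0,0]]';  python3 -m handwheel '[[-1,0,0,0,0,0,0.1],[-1,0,0,0,0,0,0.1],[-1,0,0,0,0,0,0.1],[-1,0,0,0,0,0,0.1],[-1,0,0,0,0,0,0.1],[-1,0,0,0,0,0,0.07],[-1,0,0,0,0,0,0],[-1,0,0,0,0,0,0]]'; python3 -c "
from h import *
s=sense();print(s['wrist_torque'],s['ft_force'],s['joint_pos'])"
```

```text
time: 14.65
tool_pos: [507.4, -209.8, 158.6]
tcp_rot: [179.9, 0.2, 118.5]
ft_force: [-3.2, 1.0, 15.9]
finger_gap: 12.5
grip_force: 111.8
time: 15.32
tool_pos: [507.3, -209.7, 158.6]
tcp_rot: [179.8, 0.1, 86.0]
ft_force: [-4.3, 1.9, 16.9]
finger_gap: 12.5
grip_force: 111.8
[0.42732601 1.26519055 0.13473688] [-4.322286    1.91025149 16.89122169] [-2.77934393e+01  2.88652546e+00  9.96626760e+01 -3.10488153e-02
  7.72532875e+01 -2.38145905e+01]
```

```bash
python3 -m handwheel '[[-1,0,0,0,0,0,0.02],[-1,0,0,0,0,0,0.025],[-1,0,0,0,0,0,0],[-1,0,0,0,0,0,0]]'; python3 - <<'E'
from h import *
s=sense();print(s['wrist_torque'],s['ft_force'])
p=snapshot("wrist");q=snapshot("scene")["image"][120:300,130:370];q=cv2.resize(q,(400,300),interpolation=cv2.INTER_CUBIC)
cv2.imwrite("pics/end.png",np.hstack([cv2.resize(p["image"],(400,300)),q])[:,:,::-1])
E
```

```text
time: 15.65
tool_pos: [507.3, -209.7, 158.5]
tcp_rot: [179.8, 0.1, 83.5]
ft_force: [-4.1, 1.1, 16.2]
finger_gap: 12.9
grip_force: 111.8
[0.4387433  1.31171661 0.08750836] [-4.13257259  1.0578995  16.1964361 ]
```

View pics/end.png

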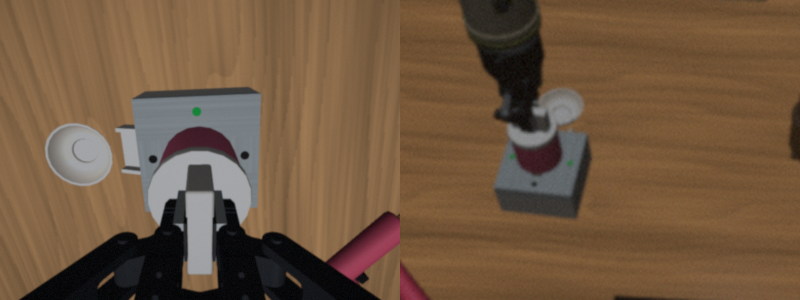

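The jar is seated in the plate. The fin is in line with the green dot at (197,112), and the black dots now sit to the sides. The feeder and dish are unmoved, so I'm handing in.

```bash
python3 -c "
from bench import *
print(hand_in())"
```

```text
the job is handed in; nothing more can be done
None
```

I tipped the pink jar to 40° for about a second and levelled it. It is now pushed fully into the feeder's socket, turned about 92° clockwise and still gripped upright there; I handed the job in after about 16 s, and the judge's result was not shown.

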